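# Pack the mixed jars, bottle and pot into their trays

## Task

Sort the four finished goods standing loose on the bench (two gold-lidded jars, an amber dropper bottle and a white pot) into the packing trays: stand each one upright on the floor of an empty cell in the tray that already holds one of its own kind. Set them down rather than dropping them, and leave the ones already packed standing where they are.

Things in the scene. Friction and masses are not known exactly. Their poses are not given: they have to be found in the camera images.
- jar_1: Clear glass jar of white balm, paper band, gold screw lid: a straight cylinder 50 mm in diameter, 58 mm high, 0.12 to 0.21 kg. Origin: centre of its underside; z up. To be packed. Loose on the bench (z 0) in front of the trays, 35 mm or more clear of the other goods and of a steel beaker 68 mm high standing among them (only a lid and a pen, under 15 mm high, lie nearer).
- jar_2: Clear glass jar of white balm, paper band, gold screw lid: a straight cylinder 50 mm in diameter, 58 mm high, 0.12 to 0.21 kg. Origin: centre of its underside; z up. To be packed. Loose on the bench (z 0) in front of the trays, 35 mm or more clear of the other goods and of a steel beaker 68 mm high standing among them (only a lid and a pen, under 15 mm high, lie nearer).
- bottle: Amber glass dropper bottle: body 38 mm in diameter, straight up to 55 mm, then shoulder and black dropper 20 mm wide; 92 mm high, 0.09 to 0.16 kg. Origin: centre of its underside; z up. To be packed. Loose on the bench (z 0) in front of the trays, 35 mm or more clear of the other goods and of a steel beaker 68 mm high standing among them (only a lid and a pen, under 15 mm high, lie nearer).
- pot: White plastic cream pot, wide white lid, pale green band: a straight cylinder 54 mm in diameter, 46 mm high, 0.07 to 0.13 kg. Origin: centre of its underside; z up. To be packed. Loose on the bench (z 0) in front of the trays, 35 mm or more clear of the other goods and of a steel beaker 68 mm high standing among them (only a lid and a pen, under 15 mm high, lie nearer).
- tray_jar: Cardboard tray for gold-lidded jars, fixed, 78 (x) by 228 mm (y); walls and dividers 3 mm thick, their tops 20 mm above the bench; floor 3 mm thick. Three 72 x 72 mm cells in a row, centres at y -75, 0, +75 mm, x 0. One jar already stands in its middle cell; two cells are empty. Trays are alike and swap places; yaw within 0.2 rad. Origin: centre of the underside, on the bench; z up.
- tray_bottle: Cardboard tray for amber dropper bottles, fixed, 78 (x) by 228 mm (y); walls and dividers 3 mm thick, their tops 20 mm above the bench; floor 3 mm thick. Three 72 x 72 mm cells in a row, centres at y -75, 0, +75 mm, x 0. One bottle already stands in the cell at +75 mm; two cells are empty. Trays are alike and swap places; yaw within 0.2 rad. Origin: centre of the underside, on the bench; z up.
- tray_pot: Cardboard tray for white pots, fixed, 78 (x) by 228 mm (y); walls and dividers 3 mm thick, their tops 20 mm above the bench; floor 3 mm thick. Three 72 x 72 mm cells in a row, centres at y -75, 0, +75 mm, x 0. One pot already stands in the cell at -75 mm; two cells are empty. Trays are alike and swap places; yaw within 0.2 rad. Origin: centre of the underside, on the bench; z up.
- packed_jar: Clear glass jar of white balm, paper band, gold screw lid: a straight cylinder 50 mm in diameter, 58 mm high, 0.12 to 0.21 kg. Origin: centre of its underside; z up. Already packed: stands loose on the 3 mm floor of its tray and stays there.
- packed_bottle: Amber glass dropper bottle: body 38 mm in diameter, straight up to 55 mm, then shoulder and black dropper 20 mm wide; 92 mm high, 0.09 to 0.16 kg. Origin: centre of its underside; z up. Already packed: stands loose on the 3 mm floor of its tray and stays there.
- packed_pot: White plastic cream pot, wide white lid, pale green band: a straight cylinder 54 mm in diameter, 46 mm high, 0.07 to 0.13 kg. Origin: centre of its underside; z up. Already packed: stands loose on the 3 mm floor of its tray and stays there.
There are look-alikes about, which are no part of the job. Leave any turquoise look-alike of the tray_jar alone.

How it is judged (in metres and radians):
At the end, for the whole second after the job is handed in: Both jars, the bottle and the pot each stand upright (within 7 degrees) and at rest on the floor of a cell of the tray of their own kind (underside less than 8 mm above the bench, inside the tray's walls), and the three goods packed before stand upright within 15 mm of where they were (x of jar_1 in the frame of tray_jar between -0.036 and 0.036 m and y of jar_1 in the frame of tray_jar between -0.112 and 0.112 m and z of each of jar_1, jar_2 in the frame of tray_jar below 0.008 m and angle between each of jar_1, jar_2, bottle, pot, packed_jar, packed_bottle, packed_pot's own z axis and vertical below 0.12 rad and linear speed of each of jar_1, jar_2, bottle, pot, packed_jar, packed_bottle, packed_pot below 0.02 m/s and angular speed of each of jar_1, jar_2, bottle, pot below 0.2 rad/s and x of jar_2 in the frame of tray_jar between -0.036 and 0.036 m and y of jar_2 in the frame of tray_jar between -0.112 and 0.112 m and x of bottle in the frame of tray_bottle between -0.036 and 0.036 m and y of bottle in the frame of tray_bottle between -0.112 and 0.112 m and z of bottle in the frame of tray_bottle below 0.008 m and x of pot in the frame of tray_pot between -0.036 and 0.036 m and y of pot in the frame of tray_pot between -0.112 and 0.112 m and z of pot in the frame of tray_pot below 0.008 m and distance of each of packed_jar, packed_bottle, packed_pot from where it was at the start of the episode below 0.015 m); the robot touches nothing.
It fails at once if one of the goods already packed is shifted by more than 15 mm or tipped by more than 20 degrees (distance of any of packed_jar, packed_bottle, packed_pot from where it was at the start of the episode above 0.015 m or angle between any of packed_jar, packed_bottle, packed_pot's own z axis and vertical above 0.35 rad).
It fails at once if one of the loose goods is dropped: falls free of the fingers faster than 0.55 m/s (a drop of about 15 mm) ((contact force between the fingers and jar_1 below 0.05 N and linear speed of jar_1 above 0.55 m/s) or (contact force between the fingers and jar_2 below 0.05 N and linear speed of jar_2 above 0.55 m/s) or (contact force between the fingers and bottle below 0.05 N and linear speed of bottle above 0.55 m/s) or (contact force between the fingers and pot below 0.05 N and linear speed of pot above 0.55 m/s)).
It also fails if it takes over 96 s, if anything falls off the work surface, if the arm or the gripper's body presses on something with over 40 N, if the wrist force passes 120 N, or if a joint passes its speed limit or range.

## Robot

A 7-joint arm with a two-finger parallel gripper is mounted at the origin on the work surface. World frame = base frame: x ahead of the robot, y to its left, z up, the work surface at z = 0. Lengths are in mm, angles in rad, forces in N, time in s.
With the tool pointing down it reaches from about 400 to 925 mm from the base axis. Payload 4.1 kg.
Tool frame: the origin (TCP) lies between the finger pads; the fingertips stand 11 mm ahead of it and the grasp point (between the pads) lies 8 mm behind it; z points along the fingers, y is the line along which they close (so a half turn about z gives the same grasp; the last joint's range is limited). The gripper opens to 85 mm and grips with 20 to 120 N. Pads are 22 mm wide; open, the fingers measure 114 mm over their backs; the gripper's body (76 mm by 85 mm) begins 54 mm behind the grasp point. The pads swing forward as they close: fully open they stand 13 mm farther back than shut.
Start: joints at [1.117, 0.398, 0.045, 1.537, -0.019, 1.207, -0.051], TCP at [225.85, -609.536, 242.347] pointing down, gripper open.
Joint ranges: [-2.82, 2.82], [-0.49, 2.23], [-1.37, 1.46], [0, 2.46], [-1.36, 4.5], [0.23, 2], [-2.94, 2.94]. Speed limits (rad/s): [2.57, 2.57, 3.14, 3.14, 3.14, 3.14, 3.14].

## Interface

Orientations are given as a unit quaternion [x, y, z, w].
In Python, from station import ctrl, viewer, spotter gives the robot as it stands. The module is installed in compiled form; this text tells all that it offers.
- The arm moves only by the shell command python3 -m creep [OPENING], which reads ROWS from standard input. ROWS is a JSON list of rows, 1 to 8 of them, each an object with the fields dx, dy, dz (the shift in mm), ax, ay, az (a rotation vector in rad); a field left out counts as zero; each row is the pose to reach, as a shift and turn from the pose commanded when the command began, along the tool's axes at that moment; what a row does not reach only later rows make up. A row lasts 1/10 s, in which the tool goes at most 50 mm and 0.15 rad, less where a joint would pass 70% of its speed; a pose out of reach is approached as far as the arm can. OPENING is the finger opening in mm, set as the command begins (- or left out keeps the last). The fingers move at their own pace and stop on an object; the grip force is fixed at half the most. Time passes only in rows, so rows that do not move let the fingers close. It prints the time, the measured TCP pose, the force, the opening and the grip force at its end. Input that does not fit is refused with a message, and nothing moves.
- ctrl.observe(): the state, without advancing time (a new reading comes with each control period).
- viewer.read_camera(name): name is "side" or "top"; returns a dict with "color" (400x640x3 uint8, red, green, blue), "z_map" (400x640 float32, mm along the optical axis (not along the pixel's ray), 0 where there is no reading), "mtx" (3x3 intrinsics, pixels), "k1" (the pictures are not rectified: a ray, as slopes to the right and down, at radius r is drawn at 1 + k1 r^2 times it, then the intrinsics apply), "rvec" (rotation vector, rad) and "tvec" (3), from world to camera coordinates, as OpenCV has them. Camera axes: x right, y down, z forward; pixel columns grow to the right and rows downward; lengths in mm; the calibration is good to about 2 mm. A picture is of the moment at which its call begins.
- ctrl.hand_in(): hands the job in; it is judged then, once.
Trained networks look in the newest picture that a camera, given by its name, has taken for a name from the list of things; names that differ only in an ending like _2 or _b are one class to them, and where a whole thing is asked for, a point or a joint stands for the part that bears it (a point fixed in the world has none). Each returns a list of dicts, best first, with "confidence" (0 to 1); they miss things now and then, are a little off and sometimes report something else, mostly with a low value. They report only what shows in the picture. A call takes as long as a camera call. They do not tell look-alikes from the thing itself.
- spotter.silhouettes(camera, label): "region" (400x640 bool, what is visible of it).
- spotter.place_of(camera, label): "xyz" ([x, y, z] in mm, in the coordinates of the camera as it stood for that picture, good to about 4 mm: a listed point, or the origin of a listed thing).
The state is a dict: "t": time; "qpos": joint angles; "joint_vel": joint speeds; "tau": joint torques, N m; "tool_pos": TCP position; "orientation": TCP orientation; "wrist_force": force on the tool from outside, world axes, zero at the start; "ft_torque": the same for the moment, N m; "width": finger opening in mm; "gripper_force": force on a finger pad.
Only numpy, scipy, OpenCV 4.12 (cv2) and the standard library are available. Lean on these libraries where they do the work, as an engineer would, in place of code of your own. Each camera call takes 0.05 s, during which the arm holds its last target. There are 200 camera calls.

## Working session

There is one attempt and no reset: what is moved stays moved. The work goes in short steps, Python scripts to look and compute and a shell command to move; the robot and the scene stay as the last step left them, time stands still between calls to the robot, and variables do not carry over. Pictures are saved under pics/ and viewed, at most 14 in all, crops included, and the job is handed in when it is done.

```bash
mkdir -p pics
cat > h.py <<'E'
import numpy as np, cv2
from station import ctrl, viewer, spotter
def cam(n):
    c=viewer.read_camera(n); return c
def RT(c):
    R=cv2.Rodrigues(np.array(c["rvec"],float))[0]; return R,np.array(c["tvec"],float).ravel()
def cloud(c):
    K=np.array(c["mtx"]); h,w=c["z_map"].shape
    uv=np.stack(np.meshgrid(np.arange(w),np.arange(h)),-1).reshape(-1,1,2).astype(float)
    p=cv2.undistortPoints(uv,K,np.array([c["k1"],0,0,0.])).reshape(h,w,2)
    z=c["z_map"].astype(float); P=np.dstack([p*z[...,None],z]); R,t=RT(c)
    W=(P-t)@R; W[z==0]=np.nan; return W
def toworld(c,x):
    R,t=RT(c); return (np.array(x)-t)@R
E
python3 - <<'E'
from h import *
for n in("top","side"):
    c=cam(n); cv2.imwrite(f"pics/{n}0.png",c["color"][...,::-1])
    R,t=RT(c); print(n,(-R.T@t).round(),R[2].round(2),c["k1"],np.array(c["mtx"]).round(1).tolist())
    for l in["jar_1","bottle","pot","tray_jar","tray_bottle","tray_pot"]:
        print(l,[(toworld(c,d["xyz"]).round().tolist(),round(d["confidence"],2)) for d in spotter.place_of(n,l)])
s=ctrl.observe();print(s)
E
```

```text
top [ 214.   -7. 1254.] [ 0.17  0.   -0.99] -0.11047788466591787 [[519.0, 0.0, 322.8], [0.0, 519.0, 205.3], [0.0, 0.0, 1.0]]
jar_1 [([414.0, 145.0, 2.0], 0.9)]
bottle [([448.0, -21.0, -1.0], 0.8)]
pot [([433.0, -121.0, -2.0], 0.76)]
tray_jar [([177.0, 323.0, 3.0], 0.8), ([623.0, -24.0, -5.0], 0.73)]
tray_bottle [([528.0, -298.0, 2.0], 0.87)]
tray_pot [([557.0, 280.0, -2.0], 0.67)]
side [-60. 594. 602.] [ 0.49 -0.64 -0.59] -0.01699499958923444 [[419.6, 0.0, 320.3], [0.0, 419.6, 195.8], [0.0, 0.0, 1.0]]
jar_1 [([360.0, 279.0, 1.0], 0.77), ([412.0, 149.0, 1.0], 0.62)]
bottle [([445.0, -18.0, 6.0], 0.64)]
pot [([430.0, -114.0, 2.0], 0.6)]
tray_jar [([174.0, 329.0, -1.0], 0.82), ([620.0, -19.0, 3.0], 0.77)]
tray_bottle [([524.0, -294.0, 3.0], 0.84)]
tray_pot [([553.0, 273.0, 0.0], 0.73)]
{'t': 0.7, 'qpos': array([ 1.11699512,  0.39836332,  0.04508362,  1.53657645, -0.01868308,
        1.20687895, -0.05070324]), 'joint_vel': array([ 0.00121273, -0.00194972, -0.00084733,  0.00085781,  0.0010807 ,
       -0.00118467, -0.00024455]), 'tau': array([ 7.89953788e-05, -4.74880278e+01,  1.36225976e+00, -2.54474795e+01,
        1.13090925e-02,  7.96664917e-04,  3.29242903e-05]), 'tool_pos': array([ 225.86476045, -609.55054201,  242.38060788]), 'orientation': array([9.84297631e-01, 1.76516753e-01, 1.10572111e-05, 9.77651888e-05]), 'wrist_force': array([0.29858551, 0.06384362, 0.29601469]), 'ft_torque': array([-0.01193728, -0.01267365,  0.02143409]), 'gripper_force': 0.0, 'width': 85.5887830605015}
```

View pics/top0.png

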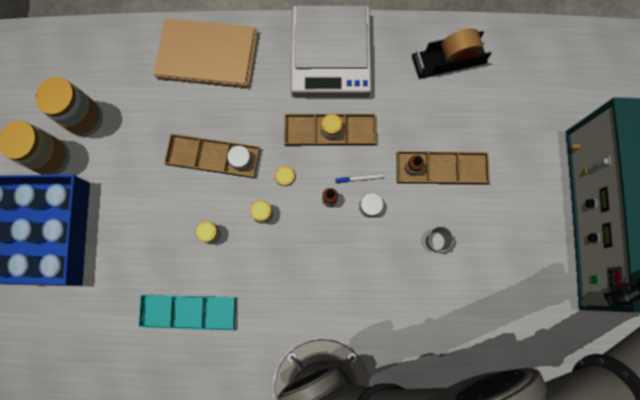

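View pics/side0.png

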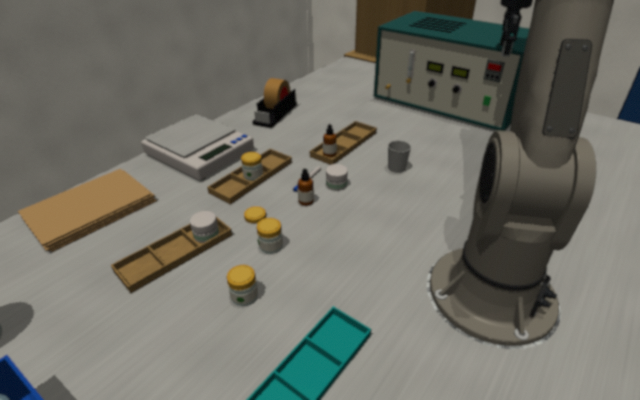

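The top view shows loose jars at (261,211) and (207,232), a lid lying flat at (285,176), the bottle at (330,197), the pot at (372,205) and the beaker at (439,240). The trays are pot (212,156), jar (331,129) and bottle (442,168). The side view agrees. The turquoise tray is a decoy. Next I'll measure from both depth maps.

```bash
cat > m.py <<'E'
from h import *
from scipy.optimize import least_squares
C={n:cam(n) for n in("top","side")}; W={n:cloud(C[n]) for n in C}
G={"jarA":(414,145,25,58),"jarB":(360,279,25,58),"bottle":(447,-20,19,55),"pot":(432,-118,27,46),
 "pk_jar":(623,-22,25,61),"pk_bot":(528,-225,19,58),"pk_pot":(545,205,27,49),"beaker":(340,-280,25,68)}
def near(w,x,y,r): return w[np.hypot(w[...,0]-x,w[...,1]-y)<r]
if __name__=="__main__":
  for k,(x,y,r,h) in G.items():
    for n in C:
        p=near(W[n],x,y,48); p=p[p[:,2]>24]
        if len(p)<8: print(k,n,len(p)); continue
        z=np.percentile(p[:,2],95); t=p[p[:,2]>min(z,h)-8]
        # top face centre: min enclosing circle
        (cx,cy),R=cv2.minEnclosingCircle(t[:,:2].astype(np.float32))
        print(k,n,"top z",z.round(1),"enc",round(cx,1),round(cy,1),round(R,1),"mean",t[:,:2].mean(0).round(1),len(t))
  for k,(x,y) in {"tray_jar":(622,-22),"tray_bottle":(526,-296),"tray_pot":(555,277)}.items():
    for n in C:
        c=C[n]; hsv=cv2.cvtColor(c["color"],cv2.COLOR_RGB2HSV); w=W[n]
        s=max(spotter.silhouettes(n,k),key=lambda d:-np.hypot(*(np.nanmean(w[d["region"]],0)[:2]-[x,y])))
        p=w[s["region"]]; p=p[(p[:,2]>11)&(p[:,2]<26)]
        if len(p)<10: print(k,n,len(p)); continue
        (cx,cy),(a,b),an=cv2.minAreaRect(p[:,:2].astype(np.float32))
        print(k,n,"rect",round(cx,1),round(cy,1),round(a),round(b),round(an,1),"z",np.percentile(p[:,2],90).round(1),"mean",p.mean(0).round(1),len(p))
E
python3 m.py
```

```text
jarA top top z 61.7 enc 411.5 146.0 24.9 mean [410.9 145.9] 352
jarA side top z 60.7 enc 409.7 145.4 27.0 mean [406.3 149.9] 388
jarB top top z 60.8 enc 361.2 272.7 25.6 mean [360.6 271.9] 366
jarB side top z 60.7 enc 359.0 274.8 25.8 mean [356.1 276.9] 554
bottle top top z 90.7 enc 447.0 -17.1 18.8 mean [444.7 -17.1] 207
bottle side top z 88.9 enc 443.5 -14.3 18.2 mean [440.1  -9.8] 250
pot top top z 48.9 enc 429.6 -116.0 27.2 mean [ 428.8 -116.1] 400
pot side top z 49.0 enc 427.4 -115.2 27.9 mean [ 424.  -110.9] 272
pk_jar top top z 64.9 enc 623.4 -20.4 25.3 mean [622.4 -20. ] 331
pk_jar side top z 64.0 enc 621.8 -18.2 26.8 mean [617.1 -15.1] 218
pk_bot top top z 92.6 enc 526.6 -224.1 20.2 mean [ 523.5 -220.4] 207
pk_bot side top z 90.5 enc 522.4 -219.0 18.7 mean [ 519.9 -214.9] 185
pk_pot top top z 52.5 enc 544.7 202.8 28.0 mean [543.8 201.6] 387
pk_pot side top z 51.4 enc 543.1 203.8 28.4 mean [538.9 207.5] 410
beaker top top z 68.5 enc 344.4 -273.1 29.7 mean [ 346.  -276.5] 97
beaker side top z 69.4 enc 345.0 -271.9 32.5 mean [ 342.4 -273.5] 173
tray_jar top rect 624.6 -17.4 83 227 0.6 z 22.6 mean [622.4 -28.9  18.4] 535
tray_jar side rect 621.8 -15.5 83 234 0.5 z 21.8 mean [615.9  -2.1  17.4] 777
tray_bottle top rect 528.0 -296.8 229 81 89.9 z 22.0 mean [ 524.9 -294.4   17.9] 538
tray_bottle side rect 525.1 -296.7 233 82 89.1 z 22.4 mean [ 520.3 -292.    17.7] 592
tray_pot top rect 557.3 275.7 231 80 81.3 z 22.3 mean [556.2 278.5  18.1] 550
tray_pot side rect 554.6 277.0 229 83 81.3 z 21.5 mean [549.  290.8  17.3] 1163
```

```bash
echo '[{"dx": 50, "dy": -60, "az": -0.15}, {"dx": 100, "dy": -120, "dz": 10, "az": -0.3}, {"dx": 140, "dy": -170, "dz": 20, "az": -0.45}, {"dx": 180, "dy": -210, "dz": 30, "az": -0.6}, {"dx": 220, "dy": -250, "dz": 40, "az": -0.75}, {"dx": 250, "dy": -290, "dz": 40, "az": -0.9}, {"dx": 290, "dy": -330, "dz": 40, "az": -1.05}, {"dx": 320, "dy": -370, "dz": 40, "az": -1.216}]' | python3 -m creep 85; echo '[{}]' | python3 -m creep; python3 -c "
from h import *;s=ctrl.observe();print(s['tool_pos'],s['orientation'],s['qpos'].round(2))"
```

```text
t: 1.9
tool_pos: [366.3, -235.5, 206.0]
orientation: [0.711, 0.704, -0.0, 0.001]
wrist_force: [1.2, 0.4, -0.0]
width: 85.0
gripper_force: 0.0
t: 2.0
tool_pos: [368.2, -230.8, 206.1]
orientation: [0.708, 0.706, 0.001, -0.0]
wrist_force: [-0.9, -0.6, 0.8]
width: 85.1
gripper_force: 0.0
[ 368.24262743 -230.80981195  206.13039613] [ 7.08122846e-01  7.06088560e-01  9.65207274e-04 -2.22328307e-04] [ 0.8   0.05 -0.35  2.06  0.02  1.03  0.44]
```

```bash
echo '[{"dx": 45, "dy": 15, "dz": 10}, {"dx": 90, "dy": 30, "dz": 20}, {"dx": 130, "dy": 45, "dz": 30}, {"dx": 170, "dy": 60, "dz": 40}, {"dx": 200, "dy": 70, "dz": 50}, {"dx": 215, "dy": 77, "dz": 50}, {"dx": 215, "dy": 77, "dz": 50}]' | python3 -m creep >/dev/null; echo '[{}]' | python3 -m creep; python3 -c "
from h import *;s=ctrl.observe();print(s['tool_pos'],s['orientation'],s['qpos'].round(2))
import cv2
c=cam('top');d=cam('side');cv2.imwrite('pics/a.png',np.hstack([c['color'][100:300,200:440],d['color'][50:250,200:440]])[...,::-1])"
```

```text
t: 2.8
tool_pos: [446.2, -24.5, 156.0]
orientation: [0.713, 0.701, -0.0, 0.0]
wrist_force: [-0.0, -1.3, -0.1]
width: 85.1
gripper_force: 0.0
[446.18447036 -24.49340928 155.98750522] [ 7.12971102e-01  7.01193313e-01 -3.06727360e-04  2.27655329e-04] [ 0.48  0.16 -0.57  2.09  0.11  0.92 -0.16]
```

View pics/a.png

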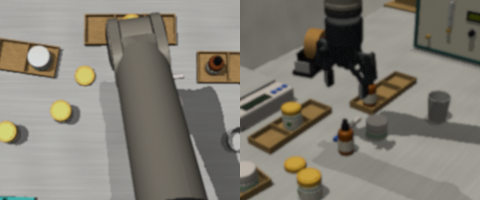

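The crops show the gripper above the bottle (side crop (345,138)), with the arm hiding it from the top camera. I'll correct 9 mm in y and go down.

```bash
echo '[{"dx": 9, "dy": -1}, {"dx": 9, "dy": -1, "dz": 20}, {"dx": 9, "dy": -1, "dz": 50}, {"dx": 9, "dy": -1, "dz": 80}, {"dx": 9, "dy": -1, "dz": 100}, {"dx": 9, "dy": -1, "dz": 112}, {"dx": 9, "dy": -1, "dz": 119}, {"dx": 9, "dy": -1, "dz": 119}]' | python3 -m creep 75; echo '[{}, {}, {}, {}, {}, {}]' | python3 -m creep 10
```

```text
t: 3.7
tool_pos: [445.2, -14.6, 36.7]
orientation: [0.713, 0.701, -0.0, -0.0]
wrist_force: [0.2, 0.3, 0.4]
width: 74.8
gripper_force: 0.0
t: 4.3
tool_pos: [446.3, -14.6, 38.0]
orientation: [0.713, 0.701, 0.0, 0.001]
wrist_force: [-1.0, 0.2, 5.6]
width: 37.0
gripper_force: 59.8
```

```bash
echo '[{"dz": -5}, {"dz": -20}, {"dz": -45}, {"dz": -75}, {"dz": -105}, {"dz": -125}, {"dz": -130}, {"dz": -130}]' | python3 -m creep; echo '[{"dx": -15}, {"dx": -50, "dy": 5}, {"dx": -90, "dy": 20}, {"dx": -130, "dy": 30}, {"dx": -170, "dy": 40}, {"dx": -210, "dy": 50}, {"dx": -250, "dy": 60}, {"dx": -285, "dy": 70}]' | python3 -m creep; echo '[{"dx": -25, "dy": 4}, {"dx": -50, "dy": 8}, {"dx": -65, "dy": 10}, {"dx": -70, "dy": 10}, {"dx": -70, "dy": 10}]' | python3 -m creep;  python3 -c "
from h import *
import cv2
c=cam('top');d=cam('side');cv2.imwrite('pics/b.png',np.hstack([c['color'][100:300,340:580],d['color'][50:250,200:440]])[...,::-1])"
```

```text
t: 5.1
tool_pos: [445.5, -14.7, 167.3]
orientation: [0.713, 0.701, 0.0, 0.001]
wrist_force: [-1.1, 0.3, -1.6]
width: 36.4
gripper_force: 60.2
t: 5.9
tool_pos: [509.6, -302.5, 164.5]
orientation: [0.713, 0.701, -0.001, -0.002]
wrist_force: [0.3, -0.2, -0.4]
width: 36.7
gripper_force: 60.2
t: 6.4
tool_pos: [519.1, -370.3, 165.8]
orientation: [0.713, 0.701, -0.0, -0.001]
wrist_force: [-0.4, 0.8, -0.8]
width: 36.5
gripper_force: 60.2
```

View pics/b.png

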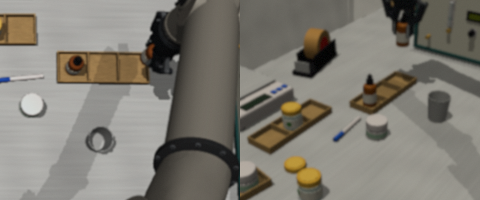

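Bottle is held (side crop (402,35)), over the far cell of the bottle tray. I'll lower it.

```bash
echo '[{"dx": -2, "dy": 7, "dz": 5}, {"dx": -2, "dy": 7, "dz": 25}, {"dx": -2, "dy": 7, "dz": 50}, {"dx": -2, "dy": 7, "dz": 75}, {"dx": -2, "dy": 7, "dz": 95}, {"dx": -2, "dy": 7, "dz": 110}, {"dx": -2, "dy": 7, "dz": 116}, {"dx": -2, "dy": 7, "dz": 116}]' | python3 -m creep; echo '[{"dz": 2}, {"dz": 4}, {"dz": 6}, {"dz": 7}, {"dz": 8}, {"dz": 8}]' | python3 -m creep
```

```text
t: 7.3
tool_pos: [526.7, -372.3, 50.3]
orientation: [0.713, 0.702, -0.0, -0.001]
wrist_force: [-0.3, -0.4, -1.1]
width: 36.2
gripper_force: 60.2
t: 7.9
tool_pos: [526.6, -372.9, 42.9]
orientation: [0.713, 0.701, -0.0, 0.0]
wrist_force: [-0.9, 0.0, -0.2]
width: 36.6
gripper_force: 60.2
```

```bash
echo '[{"dz": 1}, {"dz": 2}, {"dz": 2}]' | python3 -m creep; echo '[{"dz": 1}, {"dz": 1}, {"dz": 1}]' | python3 -m creep
```

```text
t: 8.2
tool_pos: [526.8, -372.9, 41.1]
orientation: [0.713, 0.701, -0.0, 0.0]
wrist_force: [-0.7, -0.1, 0.1]
width: 36.5
gripper_force: 60.4
t: 8.5
tool_pos: [526.8, -373.0, 41.0]
orientation: [0.713, 0.701, -0.0, 0.0]
wrist_force: [-1.8, 1.1, 5.8]
width: 36.5
gripper_force: 61.2
```

```bash
echo '[{}, {}, {}, {}, {}]' | python3 -m creep 75; echo '[{"dz": -15}, {"dz": -45}, {"dz": -85}, {"dz": -120}, {"dz": -125}]' | python3 -m creep; echo '[{"dx": 40, "dy": -15}, {"dx": 80, "dy": -30}, {"dx": 120, "dy": -45}, {"dx": 160, "dy": -60}, {"dx": 200, "dy": -75}, {"dx": 230, "dy": -90}, {"dx": 257, "dy": -102}, {"dx": 257, "dy": -102}]' | python3 -m creep 85; python3 -c "
from h import *
for n in('side','top'):
  c=cam(n);w=cloud(c)
  for x,y in((526,-372),(526,-222),(428,-116)):
    p=w[np.hypot(w[...,0]-x,w[...,1]-y)<45];p=p[(p[:,2]>24)&(p[:,2]<100)]
    print(n,x,y,len(p),len(p) and (np.percentile(p[:,2],97),cv2.minEnclosingCircle(p[:,:2].astype(np.float32))))
print(ctrl.observe()['tool_pos'])"
```

```text
t: 9.0
tool_pos: [526.6, -372.8, 39.8]
orientation: [0.713, 0.701, -0.0, -0.0]
wrist_force: [0.7, -0.8, 0.9]
width: 74.9
gripper_force: 0.0
t: 9.5
tool_pos: [529.9, -374.4, 171.8]
orientation: [0.713, 0.701, 0.001, 0.005]
wrist_force: [-0.1, 0.3, -0.2]
width: 75.1
gripper_force: 0.0
t: 10.3
tool_pos: [427.1, -110.5, 165.2]
orientation: [0.711, 0.704, -0.0, -0.0]
wrist_force: [0.5, -0.3, 0.5]
width: 84.7
gripper_force: 0.0
side 526 -372 99 (np.float64(66.52063400710873), ((515.6778564453125, -370.12213134765625), 15.646353721618652))
side 526 -222 307 (np.float64(93.34352502101804), ((521.7964477539062, -218.3713836669922), 18.583473205566406))
side 428 -116 366 (np.float64(48.97693062958431), ((428.1316223144531, -114.96701049804688), 28.89516258239746))
top 526 -372 264 (np.float64(94.91101509846301), ((540.2061157226562, -377.2167663574219), 31.31035804748535))
top 526 -222 0 0
top 428 -116 120 (np.float64(48.831899203192464), ((428.1585693359375, -103.30419158935547), 22.69746971130371))
[ 428.88656334 -114.17689771  165.45149386]
```

```bash
echo '[{"dz": 15}, {"dz": 45}, {"dz": 80}, {"dz": 110}, {"dz": 126}, {"dz": 134}, {"dz": 134}]' | python3 -m creep; echo '[{}, {}, {}, {}, {}, {}]' | python3 -m creep 30;python3 -c "
from h import *
import cv2
c=cam('side');cv2.imwrite('pics/c.png',cv2.resize(c['color'][110:230,270:430],None,fx=4,fy=4)[...,::-1])"
```

```text
t: 11.1
tool_pos: [428.6, -115.0, 30.2]
orientation: [0.713, 0.701, -0.0, -0.001]
wrist_force: [0.5, 0.4, 0.9]
width: 85.0
gripper_force: 0.0
t: 11.7
tool_pos: [429.9, -114.8, 32.3]
orientation: [0.713, 0.701, 0.0, 0.001]
wrist_force: [-0.8, -0.4, 4.3]
width: 52.2
gripper_force: 62.1
```

View pics/c.png

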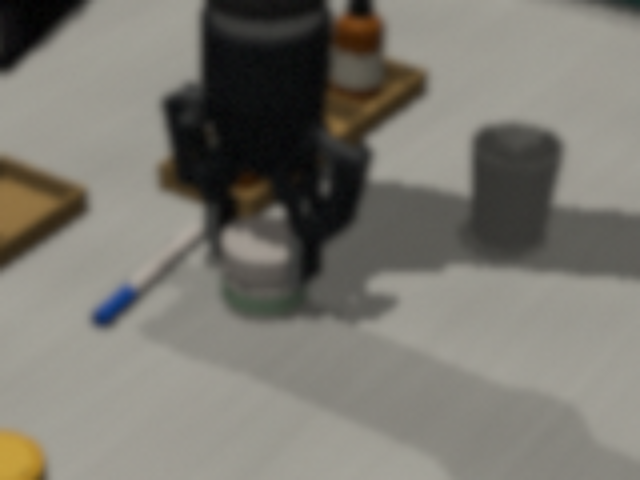

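The pot is gripped, with the fingertips about halfway down its side. I'll lift it and carry it to the far cell of the pot tray.

```bash
echo '[{"dz": -5}, {"dz": -25}, {"dz": -60}, {"dz": -95}, {"dz": -110}, {"dx": 20, "dy": 5, "dz": -110}, {"dx": 55, "dy": 15, "dz": -110}, {"dx": 95, "dy": 26, "dz": -110}]' | python3 -m creep; echo '[{"dx": 40, "dy": 11, "az": 0.02}, {"dx": 80, "dy": 22, "az": 0.04}, {"dx": 120, "dy": 33, "az": 0.06}, {"dx": 160, "dy": 45, "az": 0.08}, {"dx": 200, "dy": 56, "az": 0.1}, {"dx": 240, "dy": 67, "az": 0.12}, {"dx": 280, "dy": 79, "az": 0.138}, {"dx": 315, "dy": 88, "az": 0.138}]' | python3 -m creep; echo '[{"dx": 30, "dy": 7}, {"dx": 50, "dy": 10}, {"dx": 57, "dy": 10}, {"dx": 57, "dy": 10}, {"dx": 57, "dy": 10}]' | python3 -m creep;python3 -c "
from h import *
import cv2
s=ctrl.observe();o=s['orientation'];print(s['tool_pos'],2*np.arctan2(o[1],o[0]))
c=cam('side');cv2.imwrite('pics/d.png',cv2.resize(c['color'][110:310,80:330],None,fx=3,fy=3)[...,::-1])"
```

```text
t: 12.55
tool_pos: [456.5, -20.0, 141.8]
orientation: [0.714, 0.7, 0.0, 0.001]
wrist_force: [1.0, -0.6, -1.3]
width: 52.7
gripper_force: 63.0
t: 13.35
tool_pos: [549.6, 296.0, 141.4]
orientation: [0.759, 0.651, 0.0, 0.0]
wrist_force: [0.9, -1.1, -1.4]
width: 52.1
gripper_force: 63.0
t: 13.85
tool_pos: [567.8, 347.0, 140.8]
orientation: [0.76, 0.65, -0.001, 0.001]
wrist_force: [0.6, 0.5, -0.8]
width: 52.2
gripper_force: 63.0
[567.82125106 346.96841553 140.79324307] 1.415945535402092
```

View pics/d.png

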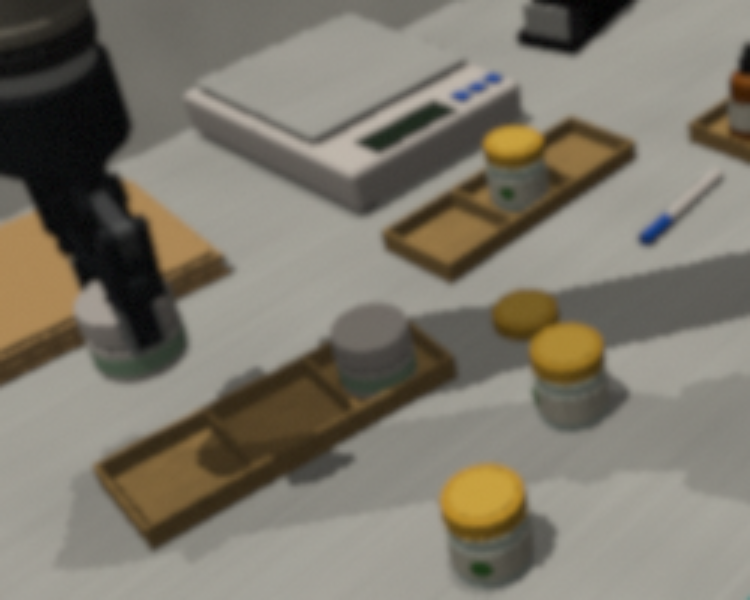

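The pot hangs at (130,325) above the far cell at (170,480), and nothing else has moved. I'll lower it.

```bash
echo '[{"dx": 3, "dy": -1, "dz": 5}, {"dx": 3, "dy": -1, "dz": 25}, {"dx": 3, "dy": -1, "dz": 50}, {"dx": 3, "dy": -1, "dz": 75}, {"dx": 3, "dy": -1, "dz": 90}, {"dx": 3, "dy": -1, "dz": 97}, {"dx": 3, "dy": -1, "dz": 99}, {"dx": 3, "dy": -1, "dz": 99}]' | python3 -m creep; echo '[{"dz": 2}, {"dz": 4}, {"dz": 5}, {"dz": 5}]' | python3 -m creep; echo '[{"dz": 1}, {"dz": 1}, {"dz": 1}]' | python3 -m creep
```

```text
t: 14.7
tool_pos: [567.8, 352.1, 42.6]
orientation: [0.759, 0.651, 0.001, 0.0]
wrist_force: [0.3, -0.4, -0.6]
width: 52.0
gripper_force: 63.0
t: 15.1
tool_pos: [567.4, 351.7, 36.9]
orientation: [0.759, 0.651, -0.0, 0.0]
wrist_force: [-0.2, -0.5, -1.6]
width: 52.1
gripper_force: 63.0
t: 15.4
tool_pos: [567.4, 351.8, 35.9]
orientation: [0.759, 0.651, -0.0, 0.0]
wrist_force: [0.3, -1.4, -0.9]
width: 52.0
gripper_force: 63.0
```

```bash
echo '[{"dz": 0.5}, {"dz": 1}, {"dz": 1}]' | python3 -m creep; echo '[{"dz": 0.5}, {"dz": 0.5}, {"dz": 0.5}]' | python3 -m creep
```

```text
t: 15.7
tool_pos: [567.4, 351.9, 35.4]
orientation: [0.759, 0.651, 0.0, 0.0]
wrist_force: [-1.8, -1.4, 3.8]
width: 52.0
gripper_force: 63.3
t: 16.0
tool_pos: [567.5, 351.9, 35.4]
orientation: [0.759, 0.651, 0.0, 0.0]
wrist_force: [-2.7, -0.9, 6.5]
width: 52.2
gripper_force: 63.7
```

```bash
echo '[{}, {}, {}, {}, {"dz": -10}, {"dz": -40}, {"dz": -80}, {"dz": -95}]' | python3 -m creep 80; echo '[{"dx": -20, "dy": -35, "dz": -10, "az": -0.05}, {"dx": -40, "dy": -75, "dz": -10, "az": -0.1}, {"dx": -65, "dy": -115, "dz": -10, "az": -0.155}, {"dx": -90, "dy": -155, "dz": -10, "az": -0.155}, {"dx": -105, "dy": -185, "dz": -10, "az": -0.155}, {"dx": -109, "dy": -193, "dz": -10, "az": -0.155}, {"dx": -109, "dy": -193, "dz": -10, "az": -0.155}]' | python3 -m creep; python3 -c "
from h import *
import cv2
s=ctrl.observe();o=s['orientation'];print(s['tool_pos'],2*np.arctan2(o[1],o[0]))
c=cam('side');w=cloud(c);cv2.imwrite('pics/e.png',cv2.resize(c['color'][110:310,80:330],None,fx=3,fy=3)[...,::-1])
for x,y in((567,351),(544,203),(360,274)):
    p=w[np.hypot(w[...,0]-x,w[...,1]-y)<45];p=p[(p[:,2]>24)&(p[:,2]<100)]
    print(x,y,len(p),len(p) and (np.percentile(p[:,2],97),cv2.minEnclosingCircle(p[:,:2].astype(np.float32))))
"
```

```text
t: 16.8
tool_pos: [569.1, 353.7, 134.3]
orientation: [0.759, 0.651, 0.004, 0.0]
wrist_force: [-0.8, 0.8, 0.0]
width: 80.5
gripper_force: 0.0
t: 17.5
tool_pos: [359.3, 273.3, 139.7]
orientation: [0.706, 0.708, 0.0, 0.001]
wrist_force: [0.7, 0.2, -0.4]
width: 80.0
gripper_force: 0.0
[359.31966526 273.32468907 139.72722908] 1.5729454980192072
567 351 717 (np.float64(51.091040831382244), ((564.8802490234375, 350.94000244140625), 27.529436111450195))
544 203 394 (np.float64(51.82844472190096), ((542.3944702148438, 205.65481567382812), 27.65876007080078))
360 274 856 (np.float64(60.87498675025119), ((358.1458740234375, 273.4000549316406), 26.674442291259766))
```

View pics/e.png

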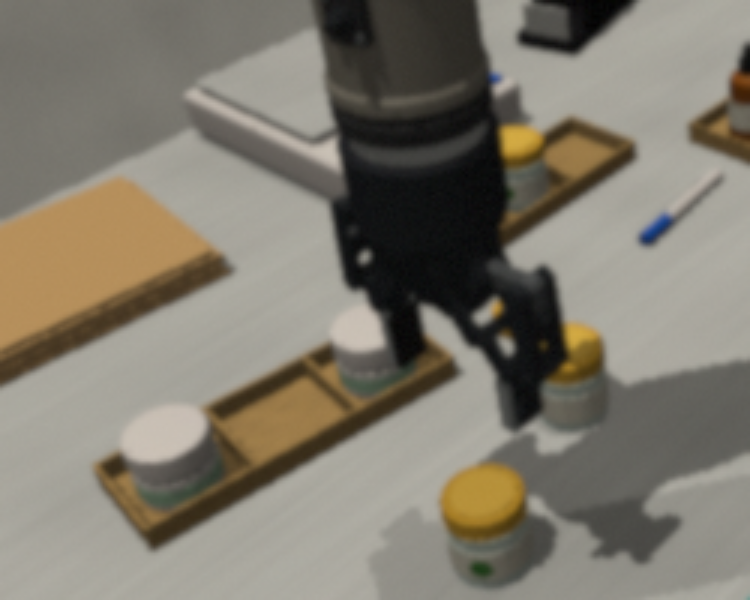

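The pot stands in its cell (170,455), the packed pot hasn't moved, and the gripper is above jar B (485,520). Next I'll grip jar B.

```bash
echo '[{"dz": 15}, {"dz": 45}, {"dz": 75}, {"dz": 95}, {"dz": 102}, {"dz": 102}]' | python3 -m creep; echo '[{}, {}, {}, {}, {}]' | python3 -m creep 25; echo '[{"dz": -5}, {"dz": -25}, {"dz": -60}, {"dz": -95}, {"dz": -110}, {"dz": -110}]' | python3 -m creep
```

```text
t: 18.15
tool_pos: [360.5, 274.1, 36.6]
orientation: [0.707, 0.707, -0.0, -0.001]
wrist_force: [0.1, 0.6, 0.9]
width: 80.2
gripper_force: 0.0
t: 18.65
tool_pos: [361.1, 274.6, 38.7]
orientation: [0.707, 0.707, 0.002, 0.0]
wrist_force: [-1.1, 0.3, 6.0]
width: 48.7
gripper_force: 61.9
t: 19.25
tool_pos: [361.2, 274.5, 149.6]
orientation: [0.707, 0.707, 0.002, 0.001]
wrist_force: [1.3, 0.3, -1.6]
width: 48.2
gripper_force: 62.5
```

```bash
echo '[{"dx": -10, "dy": 12}, {"dx": -40, "dy": 48}, {"dx": -70, "dy": 85}, {"dx": -100, "dy": 120}, {"dx": -130, "dy": 157}, {"dx": -160, "dy": 193}, {"dx": -190, "dy": 230}, {"dx": -210, "dy": 254}]' | python3 -m creep; echo '[{"dx": -7, "dy": 8}, {"dx": -7, "dy": 8}, {"dx": -7, "dy": 8}, {"dx": -7, "dy": 8}]' | python3 -m creep
```

```text
t: 20.05
tool_pos: [615.5, 59.8, 145.1]
orientation: [0.708, 0.706, -0.001, -0.0]
wrist_force: [-0.2, -0.5, -2.0]
width: 48.2
gripper_force: 62.6
t: 20.45
tool_pos: [620.5, 59.1, 147.0]
orientation: [0.706, 0.709, -0.0, -0.001]
wrist_force: [-0.4, -0.0, -2.2]
width: 49.1
gripper_force: 62.7
```

```bash
echo '[{"dx": -1, "dy": 2, "dz": 5}, {"dx": -1, "dy": 2, "dz": 25}, {"dx": -1, "dy": 2, "dz": 50}, {"dx": -1, "dy": 2, "dz": 75}, {"dx": -1, "dy": 2, "dz": 92}, {"dx": -1, "dy": 2, "dz": 98}, {"dx": -1, "dy": 2, "dz": 100}, {"dx": -1, "dy": 2, "dz": 100}]' | python3 -m creep; echo '[{"dz": 2}, {"dz": 3}, {"dz": 4}, {"dz": 4}, {"dz": 4}]' | python3 -m creep
```

```text
t: 21.25
tool_pos: [624.8, 56.3, 48.1]
orientation: [0.707, 0.708, 0.001, 0.0]
wrist_force: [0.2, 0.7, -2.0]
width: 48.8
gripper_force: 62.7
t: 21.75
tool_pos: [624.2, 55.9, 43.5]
orientation: [0.707, 0.707, 0.0, 0.0]
wrist_force: [0.6, -0.4, -2.0]
width: 48.8
gripper_force: 62.7
```

```bash
echo '[{"dx": 1, "dz": 1}, {"dx": 1, "dz": 1.5}, {"dx": 1, "dz": 2}, {"dx": 1, "dz": 2}]' | python3 -m creep; echo '[{"dz": 0.5}, {"dz": 0.5}, {"dz": 0.5}]' | python3 -m creep
```

```text
t: 22.15
tool_pos: [624.2, 57.2, 41.9]
orientation: [0.707, 0.708, -0.0, 0.0]
wrist_force: [-2.2, 0.2, 3.3]
width: 48.5
gripper_force: 62.8
t: 22.45
tool_pos: [624.2, 57.2, 41.9]
orientation: [0.707, 0.708, -0.0, 0.0]
wrist_force: [-3.1, -0.2, 6.1]
width: 48.1
gripper_force: 63.3
```

```bash
echo '[{}, {}, {}, {}, {"dz": -10}, {"dz": -40}, {"dz": -80}, {"dz": -100}]' | python3 -m creep 80; echo '[{"dx": 18, "dy": -43}, {"dx": 36, "dy": -86}, {"dx": 54, "dy": -129}, {"dx": 72, "dy": -172}, {"dx": 84, "dy": -203}, {"dx": 88, "dy": -213}, {"dx": 88, "dy": -213}, {"dx": 88, "dy": -213}]' | python3 -m creep; python3 -c "
from h import *
import cv2
s=ctrl.observe();print(s['tool_pos'])
c=cam('side');w=cloud(c)
for x,y in((624,57),(623,-20),(411,146)):
    p=w[np.hypot(w[...,0]-x,w[...,1]-y)<40];p=p[(p[:,2]>24)&(p[:,2]<85)]
    print(x,y,len(p),len(p) and (np.percentile(p[:,2],97),cv2.minEnclosingCircle(p[:,:2].astype(np.float32))))
"
```

```text
t: 23.25
tool_pos: [626.0, 57.7, 145.0]
orientation: [0.707, 0.708, 0.002, 0.002]
wrist_force: [0.6, -0.1, 0.3]
width: 79.5
gripper_force: 0.0
t: 24.05
tool_pos: [412.8, 144.5, 141.6]
orientation: [0.707, 0.707, 0.001, 0.001]
wrist_force: [0.0, 0.0, -0.1]
width: 80.1
gripper_force: 0.0
[412.75362473 144.45988881 141.55170996]
624 57 470 (np.float64(64.2209813287669), ((620.6472778320312, 55.999691009521484), 28.05319595336914))
623 -20 99 (np.float64(59.580866810558916), ((602.9498901367188, -17.505407333374023), 19.097820281982422))
411 146 634 (np.float64(61.13960246041104), ((409.6004638671875, 147.10589599609375), 26.396392822265625))
```

```bash
echo '[{"dx": 1, "dy": -2, "dz": 15}, {"dx": 1, "dy": -2, "dz": 45}, {"dx": 1, "dy": -2, "dz": 75}, {"dx": 1, "dy": -2, "dz": 96}, {"dx": 1, "dy": -2, "dz": 103}, {"dx": 1, "dy": -2, "dz": 103}]' | python3 -m creep; echo '[{}, {}, {}, {}, {}]' | python3 -m creep 25; echo '[{"dz": -5}, {"dz": -25}, {"dz": -60}, {"dz": -95}, {"dz": -110}, {"dz": -110}]' | python3 -m creep
```

```text
t: 24.7
tool_pos: [409.4, 145.4, 37.1]
orientation: [0.707, 0.707, -0.001, -0.001]
wrist_force: [0.2, -0.7, 0.8]
width: 79.9
gripper_force: 0.0
t: 25.2
tool_pos: [410.5, 146.0, 39.3]
orientation: [0.707, 0.707, 0.001, 0.001]
wrist_force: [0.2, -0.4, 5.3]
width: 48.5
gripper_force: 61.5
t: 25.8
tool_pos: [410.7, 146.2, 150.3]
orientation: [0.707, 0.707, 0.002, 0.002]
wrist_force: [-1.4, -1.3, -1.9]
width: 48.6
gripper_force: 62.5
```

```bash
echo '[{"dx": -10, "dy": 9}, {"dx": -40, "dy": 36}, {"dx": -75, "dy": 67}, {"dx": -110, "dy": 98}, {"dx": -145, "dy": 129}, {"dx": -180, "dy": 160}, {"dx": -210, "dy": 188}, {"dx": -230, "dy": 206}]' | python3 -m creep; echo '[{"dx": -8, "dy": 7}, {"dx": -8, "dy": 7}, {"dx": -8, "dy": 7}, {"dx": -8, "dy": 7}]' | python3 -m creep
```

```text
t: 26.6
tool_pos: [615.8, -89.2, 144.8]
orientation: [0.708, 0.706, -0.002, -0.001]
wrist_force: [0.0, -0.7, -1.9]
width: 48.8
gripper_force: 62.5
t: 27.0
tool_pos: [621.2, -90.0, 147.6]
orientation: [0.706, 0.709, -0.0, -0.001]
wrist_force: [0.5, 0.7, -1.8]
width: 48.2
gripper_force: 62.6
```

```bash
echo '[{"dx": -3, "dy": 1, "dz": 5}, {"dx": -3, "dy": 1, "dz": 25}, {"dx": -3, "dy": 1, "dz": 50}, {"dx": -3, "dy": 1, "dz": 75}, {"dx": -3, "dy": 1, "dz": 92}, {"dx": -3, "dy": 1, "dz": 98}, {"dx": -3, "dy": 1, "dz": 100}, {"dx": -3, "dy": 1, "dz": 100}]' | python3 -m creep; echo '[{"dz": 2}, {"dz": 3}, {"dz": 4}, {"dz": 4}, {"dz": 4}]' | python3 -m creep
```

```text
t: 27.8
tool_pos: [624.0, -94.9, 48.6]
orientation: [0.707, 0.708, 0.0, 0.001]
wrist_force: [1.1, 0.6, -1.9]
width: 48.7
gripper_force: 62.6
t: 28.3
tool_pos: [623.4, -95.1, 44.0]
orientation: [0.707, 0.707, -0.0, 0.0]
wrist_force: [-0.5, -0.5, -1.8]
width: 48.6
gripper_force: 62.6
```

```bash
echo '[{"dx": 2, "dz": 1}, {"dx": 2, "dz": 1.5}, {"dx": 2, "dz": 2}, {"dx": 2, "dz": 2}]' | python3 -m creep; echo '[{"dz": 0.5}, {"dz": 0.5}, {"dz": 0.5}]' | python3 -m creep
```

```text
t: 28.7
tool_pos: [623.4, -92.6, 42.4]
orientation: [0.707, 0.708, 0.0, -0.0]
wrist_force: [-1.6, 1.1, 3.2]
width: 48.3
gripper_force: 62.9
t: 29.0
tool_pos: [623.4, -92.5, 42.4]
orientation: [0.707, 0.708, -0.0, -0.0]
wrist_force: [-3.4, 1.8, 6.4]
width: 48.1
gripper_force: 63.4
```

Contact felt. I'll release, rise, and back away toward the empty bench for a final check.

```bash
echo '[{}, {}, {}, {}, {"dz": -10}, {"dz": -40}, {"dz": -80}, {"dz": -110}]' | python3 -m creep 80; echo '[{"dy": -45, "dz": -10}, {"dy": -90, "dz": -30}, {"dy": -135, "dz": -50}, {"dy": -175, "dz": -60}, {"dy": -200, "dz": -60}, {"dx": -40, "dy": -200, "dz": -60}, {"dx": -80, "dy": -200, "dz": -60}, {"dx": -80, "dy": -200, "dz": -60}]' | python3 -m creep
python3 - <<'E'
from h import *
S={n:cam(n) for n in('top','side')}
cv2.imwrite('pics/f.png',np.hstack([S['top']['color'][80:280,150:500],S['side']['color'][80:280,90:440]])[...,::-1])
for n in S:
  w=cloud(S[n])
  for k,x,y in(("jar",624,57),("jar",623,-92),("pkjar",622.5,-19.5),("bot",527,-373),("pkbot",525,-222),("pot",567,351),("pkpot",544,203)):
    p=w[np.hypot(w[...,0]-x,w[...,1]-y)<38];p=p[(p[:,2]>26)&(p[:,2]<100)]
    if len(p)>10:
      a,r=cv2.minEnclosingCircle(p[:,:2].astype(np.float32));print(n,k,len(p),np.percentile(p[:,2],95).round(1),np.round(a,1),round(r,1))
E
```

```text
t: 29.8
tool_pos: [624.2, -92.9, 154.3]
orientation: [0.707, 0.708, 0.001, 0.001]
wrist_force: [0.5, -0.3, -0.1]
width: 80.4
gripper_force: 0.0
t: 30.6
tool_pos: [422.7, -178.8, 212.3]
orientation: [0.71, 0.705, -0.001, 0.002]
wrist_force: [0.4, 0.0, -0.9]
width: 80.2
gripper_force: 0.0
top jar 409 64.9 [625.   56.3] 25.8
top jar 412 65.1 [624.4 -92. ] 25.9
top pkjar 404 64.6 [623.7 -19.4] 26.2
top bot 104 94.2 [ 528.4 -378.7] 18.1
top pot 398 52.6 [568.  348.8] 27.4
top pkpot 419 52.8 [544.3 201. ] 27.9
side jar 452 63.8 [621.3  57.8] 25.9
side jar 371 64.1 [622.1 -90.3] 27.0
side pkjar 402 64.0 [619.9 -19.3] 26.3
side bot 254 90.9 [ 524.9 -370.2] 20.4
side pkbot 298 91.1 [ 522.  -217.1] 18.8
side pot 685 51.0 [565.4 351.5] 28.0
side pkpot 552 51.4 [542.2 205. ] 27.9
```

View pics/f.png

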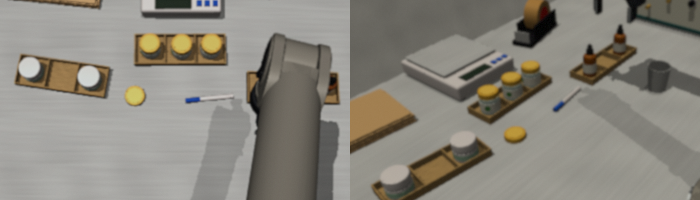

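The picture shows three jars in the jar tray (side crop 488–531, 70–97), two bottles upright at (590,60) and (620,40), and two pots at (397,180) and (463,146). The arm is clear of everything, and the measured heights match goods standing on the tray floors.

```bash
python3 -c "
from station import ctrl;print(ctrl.hand_in())"
```

```text
the job is handed in; nothing more can be done
None
```

I handed the job in at about 31 s: both jars, the bottle and the pot stand upright in empty cells of their own trays, and the packed goods measure where they were to within a few mm; `hand_in()` returned no verdict.

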